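Lock the filler cap on the office humidifier

ROBOT

A 6-joint arm with a two-finger parallel gripper is mounted at the origin on the work surface. World frame = base frame: x ahead of the robot, y to its left, z up, the work surface at z = 0. Lengths are in m, angles in degrees, forces in N, time in s.
With the tool pointing down it reaches from about 0.4 to 0.825 m from the base axis. Payload 7 kg.
Tool frame: the origin (TCP) lies at the very end of the fingers, on their centre line; the grasp point (between the pads) lies 19 mm behind it; z points along the fingers, y is the line along which they close (so a half turn about z gives the same grasp; the last joint's range is limited). The gripper opens to 88 mm and grips with 3 to 60 N. Pads are 19 mm wide; open, the fingers measure 130 mm over their backs; the gripper's body (78 mm by 193 mm) begins 47 mm behind the grasp point.
Start: joints at [-47.263, 20.546, 0.682, 0, -70.136, -16.507], TCP at [0.298, -0.605, 0.227] pointing down, gripper open.
Joint ranges: [-176.03, 176.03], [-82.01, 121.73], [-58.28, 71.71], [-173.87, 95.51], [-174.79, -0.11], [-173.66, 173.66]. Speed limits (degrees/s): [136.94, 136.94, 172.46, 180, 180, 180].

INTERFACE

Orientations are given as [roll, pitch, yaw] about the fixed x, y, z axes, in that order (R = Rz(yaw) Ry(pitch) Rx(roll)).
In Python, from plant import ctrl gives the robot as it stands.
- The arm moves only by the tool carry_out, never from a script. Its argument "deltas" is a list that holds one entry, the list of rows, each a list of 5 numbers: the shift along the tool's x, y, z scaled (see below), then the turn about the tool's z scaled (see below), then the opening, from -1 (shut) to 1 (fully open). A call has 1 to 5 rows; each row is the pose to reach, as a shift and turn from the pose commanded when the call began, along the tool's axes at that moment, turning the shorter way round; what a row does not reach only later rows make up. The controller multiplies each number of a shift by 20 cm and each number of a turn by 2 pi rad. A row lasts 1/10 s, in which the tool goes at most 50 mm and 8.59 degrees, less where a joint would pass 70% of its speed; a pose out of reach is approached as far as the arm can. A call with a number of a shift or a turn outside -1 to 1 is refused whole. A call with a gripper value outside its range is refused whole. The fingers move at their own pace and stop on an object; the grip force is fixed at half the most. Time passes only in rows, so rows that repeat a pose let the fingers close. It gives the time, the measured TCP pose, the force, the opening and the grip force at its end, in the units of the state.
- ctrl.get_obs(): the state, without advancing time (a new reading comes with each control period).
- ctrl.snapshot(name): name is "scene" or "top"; returns a dict with "color" (480x640x3 uint8, red, green, blue), "camera_matrix" (3x3 intrinsics, pixels), "k1" (the pictures are not rectified: a ray, as slopes to the right and down, at radius r is drawn at 1 + k1 r^2 times it, then the intrinsics apply), "R" (3x3) and "t" (3): a world point X has camera coordinates R X + t. Camera axes: x right, y down, z forward; pixel columns grow to the right and rows downward; lengths in m; the calibration is good to about 2 mm. A picture is of the moment at which its call begins. There is no depth.
- ctrl.close_job(): hands the job in; it is judged then, once.
Trained networks look in a picture, given as the dict that the camera call returned (one of the last four; its "shot" number tells which), for a name from the list of things; names that differ only in an ending like _2 or _b are one class to them, and where a whole thing is asked for, a point or a joint stands for the part that bears it (a point fixed in the world has none). Each returns a list of dicts, best first, with "p" (0 to 1); they miss things now and then, are a little off and sometimes report something else, mostly with a low value. They report only what shows in the picture. A call takes as long as a camera call.
- ctrl.search_frame(picture, name): "centre" ([column, row] in pixels, amid what is visible of it).
- ctrl.silhouettes(picture, name): "mask" (480x640 bool, what is visible of it) and "centre" ([column, row] in pixels, amid what is visible of it).
- ctrl.spot_point(picture, name): "centre" ([column, row] in pixels: a listed point, or the origin of a listed thing).
The state is a dict: "clock": time; "joint_pos": joint angles; "qvel": joint speeds; "tau": joint torques, N m; "tool_pos": TCP position; "orientation": TCP orientation; "force": force on the tool from outside, world axes, zero at the start; "moment": the same for the moment, N m; "opening": finger opening in m; "gripper_force": force on a finger pad.
Only numpy, scipy, OpenCV 4.12 (cv2) and the standard library are available. Lean on these libraries where they do the work, as an engineer would, in place of code of your own. Each camera call takes 0.05 s, during which the arm holds its last target. There are 200 camera calls.

TASK

Close the humidifier's filler neck: push the cam-lock cap straight down over the grooved neck, past the drag of its rubber seal, until its rim sits flush on the neck's collar, then swing its two cam arms fully down, one after the other. Press firmly but gently, never hard, and leave the humidifier closed with everything else on the counter and tray left where it was.

Things in the scene. Friction and masses are not known exactly. Their poses are not given: they have to be found in the camera images.
- coupling: Loose brass cam-lock cap, about 0.39 kg (varies), standing open side down on the tray. Origin: centre of its rim's underside; z up along its axis. Skirt: tube of outer diameter 56, inner 46.4, open below, inner depth 40, closed by a disc whose top is 46 above the origin. Sprung grip bar on top; a cam arm on its +x and on its -x side. It may sit on the neck at any yaw.
- grip_bar (a point): Point in the cap's grip bar, on the axis, 76 above the cap's origin at rest. The bar is 30 long along the cap's x, 22 thick along its y, from 56 to 88 above the origin. Take it across its thickness, closing along the cap's y, clear of the arms. It is sprung: pushed down it sinks into the cap by up to 7, from 1.5 N, plus 1 N per mm, to 8.5 N at its stop; it springs back when let go.
- hinge_a (a point): Hinge of cam arm a: 29 out from the cap's axis on its +x side, 22 above its origin, hinge axis along the cap's y. The steel arm is a straight flat bar 62 long from the hinge, in the cap's x-z plane, 12 wide (20 wide near the end), 6 thick (3 either side of the line from the hinge).
- hinge_b (a point): The same hinge for cam arm b, on the cap's -x side.
- cam_a (a joint): Swing of arm a, rad. 0 = open, pointing out and 35 degrees above level; grows as the arm swings down; stop at 1.658 = fully down, pointing out and 60 degrees below level. Stays where left (hinge friction 0.16 N m: about 3.5 N at 45 mm from the hinge). With the cap home its lobe tightens under the neck's lip in the last bit of the swing.
- cam_b (a joint): Swing of arm b, on the cap's -x side; same values as cam_a.
- humidifier: Fixed light grey desktop humidifier case 200 x 180 x 90 high, a black dial and louvres on its front (-x) side; origin at the centre of its underside, z up. An upright grooved brass neck stands in the middle of its flat top. Its place and yaw vary; it may stand on the left or the right, with the tray on the other side.
- neck_seat (a point): Centre of the neck's collar top (collar diameter 62), 138 above the counter, 48 above the case: the cap is home when its origin is here. Four springy rubber seal bumps near the neck's foot meet the cap's rim about 8 above this point; pushing past them takes roughly 7 to 18 N down (varies), then friction holds the cap down. Unpushed, the cap stands about 8 too high.
- collar: The fixed flat brass collar around the neck, diameter 62, 10 thick, on which the cap's rim lands. Rigid: the force jumps when the rim lands, so stop the push there (25 N of push is plenty, 50 N is too much); origin at the centre of its top.
- neck_tip (a point): Centre of the neck's upper end, 38 above neck_seat. Neck diameter 44, with a groove of diameter 32 from 8 to 25.7 above neck_seat, a lip of diameter 44 from 25.7 to 34, then a chamfer to diameter 36 at the tip.
- tray: Fixed grey flat tray 220 x 220 x 6 on which the cap stands; origin at the centre of its underside.
- spare_ring: Loose black rubber ring, 44 across, 8 high, on the tray; bystander. Origin under its centre.
- screw_cap: Loose white round plain cap, 38 across, 14 high, on the tray; bystander. Origin under its centre.
- mug: Loose white mug, 80 across, 95 high; bystander. Origin under its centre.
- stapler: Loose black stapler, 140 long, 55 high; bystander. Origin under its centre.
- tape_dispenser: Loose black tape dispenser, 140 long, 88 high; bystander. Origin under its centre.
- calculator: Loose grey calculator 130 x 80 x 14; bystander. Origin under its centre.
- stamp: Loose wooden hand stamp, 40 across, 74 high; bystander. Origin under its centre.

How it is judged:
By the outcome, as a careful person would: the job done as asked, in the order asked, and still so for the second after the job is handed in, with the robot touching nothing.
It also fails if it takes over 72 s, if anything falls off the work surface, if the arm or the gripper's body presses on something with over 40 N, if the wrist force passes 120 N, or if a joint passes its speed limit or range.

## Working session

There is one attempt and no reset: what is moved stays moved. The work goes in short steps, Python scripts to look and compute and a tool call to move; the robot and the scene stay as the last step left them, time stands still between calls to the robot, and variables do not carry over. Pictures are saved under pics/ and viewed, at most 10 in all, crops included, and the job is handed in when it is done.

Besides the shell and the picture viewer there is one more tool, called after "Request:" as name([rows], argument=value, ...), one row to a line, values as JSON. carry_out: Moves the arm, as the interface text tells. Its arguments: {"type":"object","properties":{"deltas":{"type":"array"}},"required":["deltas"]}

```bash
mkdir -p pics; ls; cat > h.py <<'E'
import numpy as np, cv2
from scipy.optimize import least_squares
from plant import ctrl
def ray(s,px):
    K=s["camera_matrix"];k1=s["k1"]
    d=np.array([(px[0]-K[0][2])/K[0][0],(px[1]-K[1][2])/K[1][1]]);u=d.copy()
    for _ in range(30): u=d/(1+k1*(u@u))
    R=np.array(s["R"]);t=np.array(s["t"])
    v=R.T@np.array([u[0],u[1],1]);return -R.T@t,v/np.linalg.norm(v)
def proj(s,X):
    c=np.array(s["R"])@np.array(X)+np.array(s["t"]);u=c[:2]/c[2];u=u*(1+s["k1"]*(u@u))
    K=s["camera_matrix"];return np.array([K[0][0]*u[0]+K[0][2],K[1][1]*u[1]+K[1][2]])
def atz(s,px,z):
    o,v=ray(s,px);return o+v*(z-o[2])/v[2]
def tri(obs):
    A=np.zeros((3,3));b=np.zeros(3);rs=[ray(s,p) for s,p in obs]
    for o,v in rs:
        P=np.eye(3)-np.outer(v,v);A+=P;b+=P@o
    X=np.linalg.solve(A,b);return X,[round(1e3*np.linalg.norm((np.eye(3)-np.outer(v,v))@(X-o)),1) for o,v in rs]
E
python3 - <<'E'
from h import *
np.set_printoptions(precision=4,suppress=True)
S={n:ctrl.snapshot(n) for n in("scene","top")}
for n,s in S.items():
    cv2.imwrite(f"pics/{n}0.png",s["color"][:,:,::-1]); print(n,s["k1"],"cam at",-np.array(s["R"]).T@s["t"])
for k in "coupling grip_bar hinge_a hinge_b humidifier neck_seat neck_tip tray spare_ring screw_cap mug stapler tape_dispenser calculator stamp".split():
    r={n:[(np.round(d["centre"],1).tolist(),round(d["p"],2)) for d in ctrl.spot_point(s,k)[:3]] for n,s in S.items()}
    print(k,r)
    if r["scene"] and r["top"]: print("   ",*tri([(S[n],r[n][0][0]) for n in S]))
print(ctrl.get_obs())
E
```

```text
pics
scene -0.04766845073263571 cam at [ 1.0371 -0.6601  0.8121]
top -0.09194492745277207 cam at [0.4763 0.0128 1.1837]
coupling {'scene': [([246.0, 323.4], 0.68)], 'top': [([400.1, 257.6], 0.98)]}
    [ 0.5236 -0.2359  0.0012] [np.float64(1.1), np.float64(1.1)]
grip_bar {'scene': [([342.0, 181.2], 0.74), ([241.7, 300.2], 0.54), ([251.4, 319.3], 0.38)], 'top': [([408.5, 258.7], 0.5)]}
    [ 0.591  -0.1258  0.3691] [np.float64(97.8), np.float64(97.8)]
hinge_a {'scene': [([246.2, 324.4], 0.79), ([243.4, 306.1], 0.78)], 'top': [([405.7, 245.3], 0.87), ([390.9, 270.5], 0.61), ([216.2, 269.5], 0.6)]}
    [ 0.5496 -0.2498  0.0313] [np.float64(4.9), np.float64(4.9)]
hinge_b {'scene': [([246.2, 324.4], 0.79), ([243.4, 306.1], 0.78)], 'top': [([405.7, 245.3], 0.87), ([390.9, 270.5], 0.61), ([216.2, 269.5], 0.6)]}
    [ 0.5496 -0.2498  0.0313] [np.float64(4.9), np.float64(4.9)]
humidifier {'scene': [([345.8, 219.4], 0.7)], 'top': [([230.1, 269.5], 0.94), ([401.2, 258.5], 0.18)]}
    [0.505  0.2163 0.0022] [np.float64(4.4), np.float64(4.4)]
neck_seat {'scene': [([346.1, 182.2], 0.65), ([172.8, 
[... 1363 characters left out ...]
}
    [ 0.5928  0.4688 -0.0099] [np.float64(7.6), np.float64(7.6)]
stamp {'scene': [([322.0, 365.7], 0.89)], 'top': [([395.0, 179.1], 0.71)]}
    [ 0.7342 -0.2306  0.0064] [np.float64(0.2), np.float64(0.2)]
{'clock': 1.6, 'joint_pos': array([-47.2607,  20.5459,   0.6823,   0.0016, -70.135 , -16.5057]), 'qvel': array([ 0.0577, -0.054 ,  0.0129, -0.0058, -0.0409, -0.1028]), 'tau': array([ -0.0008, -58.2368,  29.3297,   7.0026,   0.0126,  -0.    ]), 'tool_pos': array([ 0.2983, -0.6055,  0.2266]), 'orientation': array([-179.9982,   -0.0011, -153.7658]), 'force': array([ 0.4727, -0.0861, -0.5254]), 'moment': array([ 0.0527, -0.0532, -0.0462]), 'gripper_force': 0.0, 'opening': 0.08763700096707301}
```

```bash
python3 - <<'E'
import cv2,numpy as np
a=cv2.imread("pics/top0.png");b=cv2.imread("pics/scene0.png")
o=np.zeros((600,800,3),np.uint8)
o[:300,:400]=cv2.resize(a[120:360,100:500],(400,240)).__class__ and cv2.resize(a[60:360,100:500],(400,300))
o[:300,400:]=cv2.resize(b[100:400,100:500],(400,300))
o[300:,:400]=cv2.resize(a[220:295,350:450],(400,300),interpolation=cv2.INTER_CUBIC)
o[300:,400:]=cv2.resize(b[270:345,200:300],(400,300),interpolation=cv2.INTER_CUBIC)
cv2.imwrite("pics/m1.png",o)
E
```

```text
(no output)
```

View pics/m1.png

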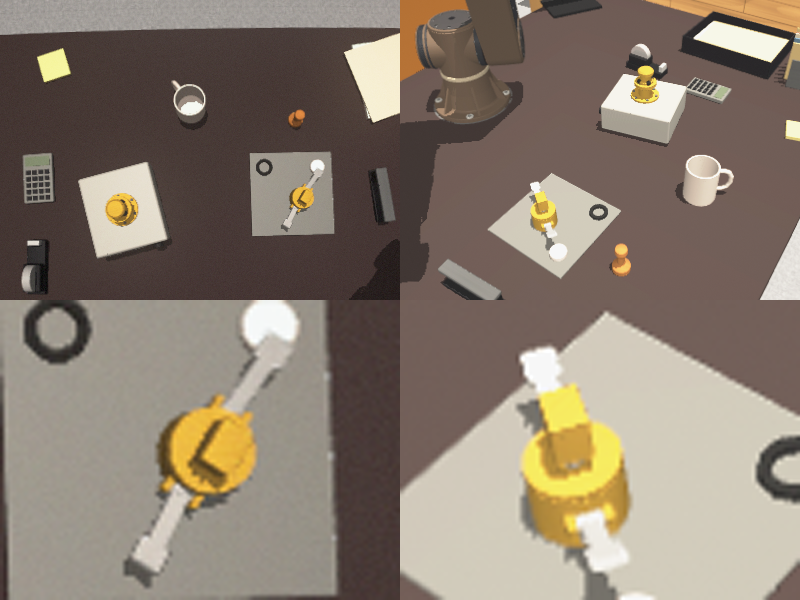

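The top view has the cap on the tray at about (402,257), with its arms ending near (418,231) and (387,284). The humidifier with its neck is at about (218,268). The screw cap lies just beyond one arm end, and the grip bar lies along the arms. Next I'll fit the poses from silhouettes.

```bash
cat >> h.py <<'E'
from scipy.optimize import minimize
U=4
def cyl(z0,z1,r,r1=None):
    a=np.linspace(0,2*np.pi,40,endpoint=False);c=np.c_[np.cos(a),np.sin(a)]
    return np.r_[np.c_[r*c,0*a+z0],np.c_[(r1 or r)*c,0*a+z1]]/1e3
def box(x,y,z): return np.array([[i,j,k] for i in x for j in y for k in z])/1e3
def arm(side,q):
    e=np.deg2rad(35)-q;d=np.array([side*np.cos(e),0,np.sin(e)]);n=np.array([-side*np.sin(e),0,np.cos(e)])
    o=np.array([side*29,0,22])
    f=lambda s,w:np.array([o+d*l+n*k+np.array([0,v,0]) for l in s for k in(-3,3) for v in(-w,w)])/1e3
    return [f((0,62),6),f((48,62),10)]
def cap(qa=0,qb=0,arms=True):
    p=[cyl(0,46,28),box((-15,15),(-11,11),(56,88))]
    return p+(arm(1,qa)+arm(-1,qb) if arms else [])
NECK=[cyl(-10,0,31),cyl(0,34,22),cyl(34,38,22,18)]
HUM=[box((-100,100),(-90,90),(-138,-48))]+NECK
def render(s,parts,x,y,z,yaw):
    m=np.zeros((480*U,640*U),np.uint8);c,w=np.cos(yaw),np.sin(yaw);R=np.array([[c,-w,0],[w,c,0],[0,0,1]])
    for P in parts:
        q=np.array([proj(s,X) for X in P@R.T+[x,y,z]])
        cv2.fillConvexPoly(m,cv2.convexHull(((q+.5)*U).astype(np.int32)),1)
    return cv2.resize(m.astype(np.float32),(640,480),interpolation=cv2.INTER_AREA)
def fit(pairs,parts,p0,z,d=(.004,.004,.1),xyonly=False):
    f=lambda p:sum(np.abs(render(s,parts,p[0],p[1],z,p0[2] if xyonly else p[2])-m).sum()/m.sum() for s,m in pairs)
    n=2 if xyonly else 3;p0=np.array(p0,float)
    sx=np.vstack([p0[:n]]+[p0[:n]+np.eye(n)[i]*d[i] for i in range(n)])
    r=minimize(f,p0[:n],method="Nelder-Mead",options=dict(initial_simplex=sx,maxiter=90,xatol=1e-4,fatol=1e-4))
    return r.x,r.fun
E
python3 - <<'E'
from h import *
np.set_printoptions(precision=4,suppress=True)
S={n:ctrl.snapshot(n) for n in("scene","top")}
M={}
for k in("coupling","cam_a","humidifier","collar"):
    for n,s in S.items():
        for d in ctrl.silhouettes(s,k)[:2]:
            print(k,n,round(d["p"],2),np.round(d["centre"]),d["mask"].sum())
            M.setdefault((k,n),d["mask"])
np.savez("m.npz",**{f"{k}_{n}":v for (k,n),v in M.items()})
g=lambda k,ns=S:[(S[n],M[k,n].astype(np.float32)) for n in ns if (k,n) in M]
a=np.arctan2
X1=atz(S["top"],(418,231),.062);X2=atz(S["top"],(387,284),.062);y0=a(*(X1-X2)[1::-1]);print(X1,X2,y0)
for ns in(S,["top"],["scene"]):
    for A in(True,False): print("cap",list(ns),A,fit(g("coupling",ns),cap(arms=A),(.524,-.236,y0),.006))
    print("hum",fit(g("humidifier",ns),HUM,(.504,.217,-2.8),.138))
    if g("collar",ns): print("neck",fit(g("collar",ns),NECK,(.504,.217,0),.138,xyonly=True),fit(g("collar",ns),NECK[:1],(.504,.217,0),.138,xyonly=True))
E
```

```text
coupling scene 0.84 [244. 314.] 915
coupling top 0.97 [402. 261.] 659
cam_a scene 0.53 [338. 206.] 4519
cam_a top 0.5 [416. 234.] 94
humidifier scene 0.83 [346. 206.] 4642
humidifier top 0.79 [223. 269.] 6252
collar scene 0.7 [347. 189.] 114
collar top 0.51 [228. 269.] 137
[ 0.5868 -0.2726  0.062 ] [ 0.455  -0.1882  0.062 ] -0.5698089548921553
cap ['scene', 'top'] True (array([ 0.5223, -0.2348, -0.5968]), np.float64(0.33912524580955505))
cap ['scene', 'top'] False (array([ 0.5223, -0.2353, -0.7113]), np.float64(0.6247648000717163))
hum (array([ 0.5009,  0.2199, -2.901 ]), np.float64(0.09462498128414154))
neck (array([0.5017, 0.2159]), np.float64(6.05157470703125)) (array([0.5017, 0.2155]), np.float64(4.798109531402588))
cap ['top'] True (array([ 0.5206, -0.2321, -0.5858]), np.float64(0.1781107783317566))
cap ['top'] False (array([ 0.5216, -0.2328, -0.4797]), np.float64(0.4185318648815155))
hum (array([ 0.5002,  0.2196, -2.8982]), np.float64(0.03109005093574524))
neck (array([0.5018, 0.218 ]), np.float64(3.2071168422698975)) (array([0.5018, 0.218 ]), np.float64(3.2071168422698975))
cap ['scene'] True (array([ 0.5246, -0.2376, -0.5829]), np.float64(0.09057377278804779))
cap ['scene'] False (array([ 0.524 , -0.2365, -0.6618]), np.float64(0.19508196413516998))
hum (array([ 0.5011,  0.2214, -2.9085]), np.float64(0.06119399145245552))
neck (array([0.502, 0.216]), np.float64(2.827850818634033)) (array([0.502 , 0.2158]), np.float64(1.575657844543457))
```

```bash
cat >> h.py <<'E'
def rel(p,yaw=None,o=None):
    o=o or ctrl.get_obs();y=np.deg2rad(o["orientation"][2]);d=np.array(p)-o["tool_pos"]
    t=0 if yaw is None else -((yaw-o["orientation"][2]+180)%360-180)/360
    return np.round(np.r_[(d@[np.cos(y),np.sin(y),0])/.2,(d@[np.sin(y),-np.cos(y),0])/.2,-d[2]/.2,t],4)
E
python3 -c "
from h import *
print(rel((.5226,-.2348,.19),146.5))"
```

```text
[-1.8252  1.167   0.1829  0.1659]
```

Request:
carry_out([
  [[-0.9,0.58,0.09,0.166,1],[-0.9,0.58,0.09,0.166,1],[-0.9,0.58,0.09,0.166,1],[-0.9,0.58,0.09,0.166,1],[-0.9,0.58,0.09,0.166,1]],
])

```text
clock: 2.6
tool_pos: [0.4097, -0.4193, 0.2086]
orientation: [180.0, 0.0, 164.8]
force: [0.2, -0.6, 0.3]
opening: 0.0877
gripper_force: 0.0
```

```bash
python3 -c "
from h import *
print(rel((.5226,-.2348,.19),146.5),ctrl.get_obs()['orientation'])"
```

```text
[-0.3032  1.038   0.093   0.0509] [1.79983932e+02 2.60093471e-02 1.64825197e+02]
```

Request:
carry_out([
  [[-0.29,0.99,0.05,0.051,1],[-0.29,0.99,0.05,0.051,1],[-0.29,0.99,0.05,0.051,1],[-0.29,0.99,0.05,0.051,1],[-0.29,0.99,0.05,0.051,1]],
])

```text
clock: 3.1
tool_pos: [0.5175, -0.2422, 0.1986]
orientation: [180.0, 0.0, 146.9]
force: [-0.9, -1.2, -0.5]
opening: 0.0877
gripper_force: 0.0
```

```bash
python3 - <<'E'
from h import *
o=ctrl.get_obs();print(o['orientation'],o["tool_pos"],rel((.5226,-.2348,.15),146.5))
E
```

```text
[1.79965457e+02 3.06580662e-02 1.46874963e+02] [ 0.51748262 -0.24217968  0.19858484] [-0.0013  0.0449  0.2429  0.001 ]
```

Request:
carry_out([
  [[0,0.045,0.2,0.001,1],[0,0.045,0.4,0.001,1],[0,0.045,0.58,0.001,1],[0,0.045,0.672,0.001,1],[0,0.045,0.672,0.001,1]],
])

```text
clock: 3.6
tool_pos: [0.5184, -0.2378, 0.0614]
orientation: [-179.9, -0.3, 146.3]
force: [-0.8, 1.0, -0.2]
opening: 0.0879
gripper_force: 0.0
```

Request:
carry_out([
  [[0,0,0,0,-1],[0,0,0,0,-1],[0,0,0,0,-1],[0,0,0,0,-1],[0,0,0,0,-1]],
])

```text
clock: 4.1
tool_pos: [0.5208, -0.2381, 0.0649]
orientation: [180.0, 0.1, 146.3]
force: [-0.6, 0.8, 0.5]
opening: 0.0532
gripper_force: 0.0
```

```bash
python3 - <<'E'
from h import *
s=ctrl.snapshot("scene");t=ctrl.snapshot("top")
o=np.hstack([cv2.resize(i["color"][r:r+150,c:c+100,::-1],(400,600),interpolation=cv2.INTER_CUBIC) for i,r,c in((s,220,190),(t,170,350))])
cv2.imwrite("pics/g1.png",o);print(ctrl.get_obs())
E
```

```text
{'clock': 4.2, 'joint_pos': array([-4.99350050e+00,  1.99562181e+01, -2.39846332e+01,  4.67865667e-04,
       -4.60240636e+01, -1.18663809e+02]), 'qvel': array([-0.08676901,  0.21209389, -0.05300812, -0.03440557,  0.08358113,
       -0.11040837]), 'tau': array([-9.35796445e-03, -5.06033921e+01,  2.24098814e+01,  5.30434102e+00,
       -8.71995790e-02,  1.66834238e-04]), 'tool_pos': array([ 0.52063591, -0.23802319,  0.06453716]), 'orientation': array([1.79983466e+02, 3.09469609e-02, 1.46343011e+02]), 'force': array([ 0.55164125, -1.33113044,  0.39303678]), 'moment': array([-0.04632924,  0.01307832, -0.0095351 ]), 'gripper_force': 0.0, 'opening': 0.04522653615880041}
```

View pics/g1.png

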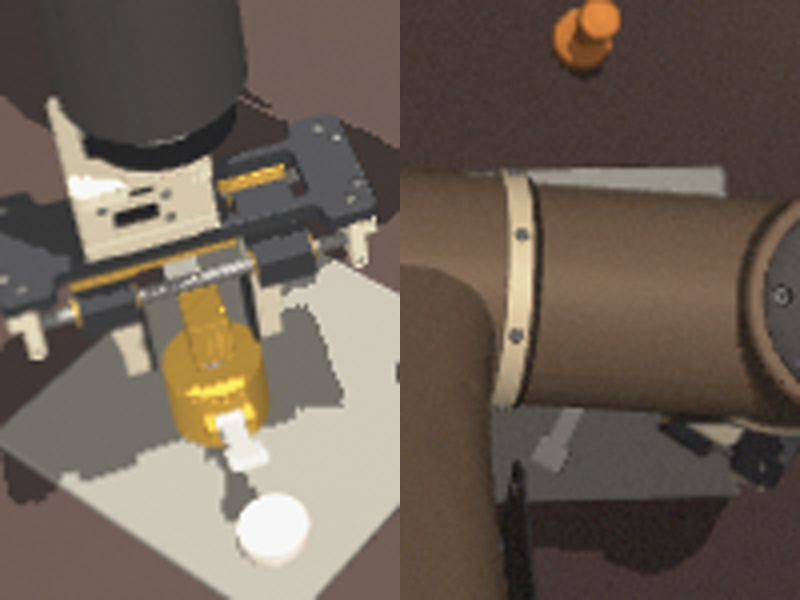

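In the scene view the bar, at about (241,300), sits between the fingers at (223,307) and (257,295), which are still closing. The robot's own arm hides the cap in the top view. I'll keep closing.

Request:
carry_out([
  [[0,0,0,0,-1],[0,0,0,0,-1],[0,0,0,0,-1],[0,0,0,0,-1],[0,0,0,0,-1]],
])

```text
clock: 4.7
tool_pos: [0.5211, -0.2379, 0.0644]
orientation: [180.0, 0.0, 146.4]
force: [1.2, 1.8, 1.5]
opening: 0.0223
gripper_force: 29.9
```

Request:
carry_out([
  [[0,0,0,0,-1],[0,0,-0.05,0,-1],[0,0,-0.2,0,-1],[0,0,-0.4,0,-1],[0,0,-0.6,0,-1]],
])

```text
clock: 5.2
tool_pos: [0.5188, -0.238, 0.1848]
orientation: [-179.9, -0.2, 146.3]
force: [0.6, -0.8, -4.0]
opening: 0.0216
gripper_force: 30.0
```

```bash
python3 - <<'E'
from h import *
o=ctrl.get_obs();print(o);print(rel((.501,.218,.27)))
E
```

```text
{'clock': 5.2, 'joint_pos': array([-5.01560399e+00,  1.27158842e+01, -1.60002440e+01, -5.59053213e-03,
       -6.14951191e+01, -1.18665751e+02]), 'qvel': array([  0.0918394 , -21.05579215,  30.29417269,   0.05306672,
       -50.10586847,  -0.08199349]), 'tau': array([-3.43765765e-01, -4.54680347e+01,  2.57991600e+01,  6.83190063e+00,
        1.11277051e+00,  1.70247395e-04]), 'tool_pos': array([ 0.51877745, -0.23803421,  0.18484398]), 'orientation': array([-179.90296645,   -0.18770738,  146.31580858]), 'force': array([ 0.59396288, -0.76926676, -3.98006213]), 'moment': array([-0.16167787, -0.29569514, -0.03817362]), 'gripper_force': 29.954933524131775, 'opening': 0.021641019024404084}
[ 1.3386  1.848  -0.4258  0.    ]
```

Request:
carry_out([
  [[0.1,0.13,-0.15,-0.02,-1],[0.26,0.35,-0.3,-0.045,-1],[0.42,0.56,-0.42,-0.07,-1],[0.56,0.76,-0.42,-0.095,-1],[0.68,0.92,-0.42,-0.116,-1]],
])

```text
clock: 5.7
tool_pos: [0.5086, -0.0158, 0.2692]
orientation: [180.0, 0.0, -171.8]
force: [2.2, -0.3, -4.3]
opening: 0.0218
gripper_force: 30.0
```

```bash
python3 - <<'E'
from h import *
o=ctrl.get_obs();print(o["orientation"],o["joint_pos"]);print(rel((.501,.218,.27),-172))
E
```

```text
[ 1.79996558e+02  3.00052969e-02 -1.71786804e+02] [ 2.03690469e+01  3.17039693e+00 -1.60078721e+01  3.12778987e-03
 -7.07916737e+01 -1.02156879e+02]
[-1.2920e-01  1.1623e+00 -4.2000e-03  6.0000e-04]
```

Request:
carry_out([
  [[-0.025,0.23,0,0,-1],[-0.05,0.46,0,0,-1],[-0.08,0.7,0,0,-1],[-0.1,0.9,0,0,-1],[-0.11,1.0,0,0,-1]],
])

```text
clock: 6.2
tool_pos: [0.5026, 0.1864, 0.2674]
orientation: [-180.0, -0.1, -172.0]
force: [-0.1, -0.2, -3.3]
opening: 0.0218
gripper_force: 30.0
```

Request:
carry_out([
  [[-0.019,0.16,0,0,-1],[-0.019,0.16,0,0,-1],[-0.019,0.16,0,0,-1],[-0.019,0.16,0,0,-1]],
])

```text
clock: 6.6
tool_pos: [0.5027, 0.2155, 0.2676]
orientation: [-180.0, -0.1, -172.1]
force: [0.7, -0.4, -4.2]
opening: 0.0215
gripper_force: 30.0
```

```bash
python3 - <<'E'
from h import *
o=ctrl.get_obs();print(o["tool_pos"],o["orientation"],o["joint_pos"])
S={n:ctrl.snapshot(n) for n in("scene","top")}
for n,s in S.items():
    cv2.imwrite(f"pics/{n}2.png",s["color"][:,:,::-1])
    for k in("coupling","collar","humidifier"):
        for d in ctrl.silhouettes(s,k)[:2]: print(k,n,round(d["p"],2),np.round(d["centre"]),d["mask"].sum())
    for k in("coupling","hinge_a","neck_seat","neck_tip"):
        print(k,n,[(np.round(d["centre"],1),round(d["p"],2)) for d in ctrl.spot_point(s,k)[:2]])
    print("expected tcp/coupling/seat",proj(s,o["tool_pos"]),proj(s,o["tool_pos"]-[0,0,.057]),proj(s,(.501,.2195,.138)))
c=lambda i,x,y:cv2.resize(i["color"][y:y+150,x:x+100,::-1],(400,600),interpolation=cv2.INTER_CUBIC)
cv2.imwrite("pics/h1.png",np.hstack([c(S["scene"],290,80),c(S["top"],170,200)]))
E
```

```text
[0.50272831 0.21550799 0.26761369] [-1.79950305e+02 -7.22457984e-02 -1.72102185e+02] [ 4.37297304e+01  7.08616757e+00 -1.18106655e+01 -2.11700995e-03
 -7.11908311e+01 -1.25831200e+02]
coupling scene 0.62 [347. 148.] 767
collar scene 0.65 [344. 188.] 135
collar scene 0.57 [323. 358.] 470
humidifier scene 0.96 [345. 207.] 4495
humidifier scene 0.59 [402. 280.] 1709
coupling scene [(array([344.8, 160.5]), 0.81), (array([298.9, 309. ]), 0.15)]
hinge_a scene [(array([337.6, 146.2]), 0.73)]
neck_seat scene [(array([346.4, 181.8]), 0.67)]
neck_tip scene [(array([341.6, 166.4]), 0.7), (array([297.9, 310.1]), 0.21)]
expected tcp/coupling/seat [346.14456176 138.34078299] [345.52263393 157.71515272] [345.02439459 179.89128062]
coupling top 0.79 [211. 292.] 268
coupling top []
hinge_a top [(array([479.2, 259.2]), 0.69), (array([209. , 279.1]), 0.58)]
neck_seat top [(array([219.7, 268.2]), 0.88)]
neck_tip top []
expected tcp/coupling/seat [207.19588277 266.55834932] [212.97362808 267.20402628] [217.73150814 268.70033571]
```

View pics/h1.png

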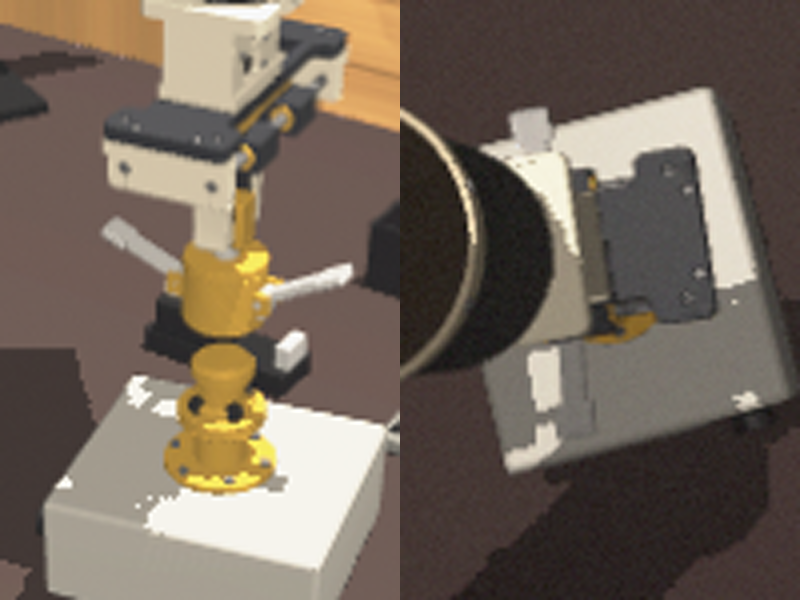

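The scene view shows the cap hanging above the neck, with its axis at about column 346.4 and the neck tip at about 345.9, so they're aligned side to side. The depth direction is less certain. I'll overlay the model on both views to measure it.

```bash
python3 - <<'E'
from h import *
o=ctrl.get_obs();p=o["tool_pos"];yaw=np.deg2rad(o["orientation"][2])
S={n:ctrl.snapshot(n) for n in("scene","top")}
def ov(s,img,x0,y0,w,h,z,items):
    im=cv2.resize(img[y0:y0+h,x0:x0+w],(w*z,h*z),interpolation=cv2.INTER_CUBIC)
    for parts,pose,col in items:
        c,q=np.cos(pose[3]),np.sin(pose[3]);R=np.array([[c,-q,0],[q,c,0],[0,0,1]])
        for P in parts:
            a=np.array([proj(s,X) for X in P@R.T+pose[:3]]);a=((a+.5-[x0,y0])*z).astype(np.int32)
            cv2.polylines(im,[cv2.convexHull(a)],True,col,1)
    return im
capi=(cap(),(p[0],p[1],p[2]-.0584,yaw),(0,0,255))
nk=(NECK+[HUM[0]],(.5005,.2198,.138,-2.9),(0,255,0))
A=ov(S["scene"],S["scene"]["color"][:,:,::-1],310,110,80,100,5,[capi,nk])
B=ov(S["top"],S["top"]["color"][:,:,::-1],175,215,80,100,5,[capi,nk])
cv2.imwrite("pics/ov1.png",np.hstack([A,B]))
E
```

```text
(no output)
```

View pics/ov1.png

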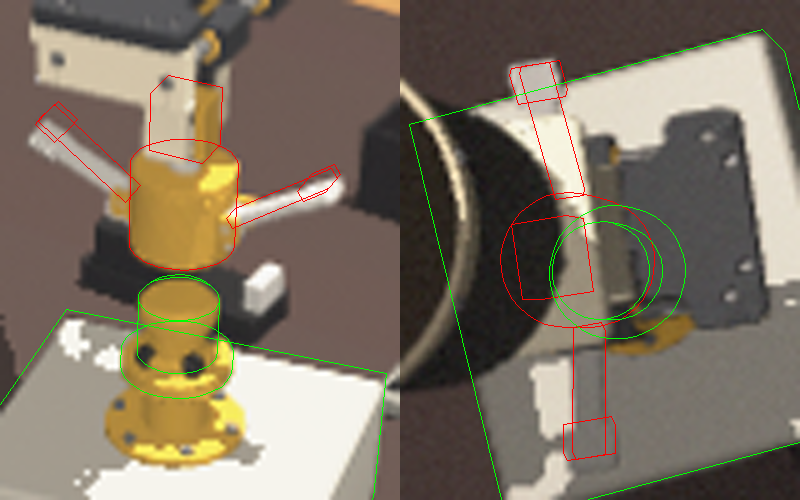

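The scene overlay matches the cap cylinder and the neck to within about 0.5 px. In the top view the arm ends, near (282,231) and (294,306), put the cap about 1.4 mm from the model. The correction is roughly −1 mm in x and +4 mm in y, and then I go down.

Request:
carry_out([
  [[0.002,0.02,0,0,-1],[0.002,0.02,0.05,0,-1],[0.002,0.02,0.1,0,-1],[0.002,0.02,0.14,0,-1],[0.002,0.02,0.14,0,-1]],
])

```text
clock: 8.0
tool_pos: [0.5014, 0.2197, 0.2378]
orientation: [-179.9, -0.2, -172.1]
force: [-0.7, -0.3, -3.8]
opening: 0.0216
gripper_force: 30.0
```

Request:
carry_out([
  [[0,0,0.01,0,-1],[0,0,0.02,0,-1],[0,0,0.03,0,-1],[0,0,0.04,0,-1]],
])

```text
clock: 8.4
tool_pos: [0.5024, 0.2204, 0.232]
orientation: [180.0, 0.0, -172.1]
force: [-0.0, -0.8, -1.3]
opening: 0.0216
gripper_force: 30.0
```

Request:
carry_out([
  [[0,0,0.005,0,-1],[0,0,0.01,0,-1],[0,0,0.01,0,-1]],
])

```text
clock: 8.7
tool_pos: [0.5025, 0.2203, 0.2304]
orientation: [-180.0, 0.0, -172.1]
force: [-0.8, -1.1, 1.9]
opening: 0.022
gripper_force: 30.0
```

```bash
python3 - <<'E'
from h import *
o=ctrl.get_obs();print(o["tool_pos"],o["force"],o["moment"])
E
```

```text
[0.50251129 0.22028978 0.23037992] [-0.79299505 -1.10096746  1.90344771] [-0.737309    0.30775841 -0.01659584]
```

Request:
carry_out([
  [[0.003,-0.005,-0.005,0,-1],[0.005,-0.01,-0.005,0,-1],[0.007,-0.014,-0.005,0,-1],[0.007,-0.014,0,0,-1],[0.007,-0.014,0,0,-1]],
])

```text
clock: 9.2
tool_pos: [0.5011, 0.2173, 0.2294]
orientation: [-180.0, -0.0, -172.1]
force: [-0.0, 0.6, -4.4]
opening: 0.022
gripper_force: 30.0
```

```bash
python3 - <<'E'
from h import *
o=ctrl.get_obs();print(o["tool_pos"],o["force"],o["moment"])
E
```

```text
[0.50109107 0.2173198  0.22943048] [-0.02227553  0.55262338 -4.42918381] [-0.11817851 -0.14496627 -0.01808123]
```

Request:
carry_out([
  [[0,0,0.015,0,-1],[0,0,0.03,0,-1],[0,0,0.045,0,-1],[0,0,0.06,0,-1]],
])

```text
clock: 9.6
tool_pos: [0.5012, 0.2174, 0.2175]
orientation: [-180.0, -0.0, -172.1]
force: [0.5, 0.5, -4.2]
opening: 0.0222
gripper_force: 30.0
```

```bash
python3 - <<'E'
from h import *
o=ctrl.get_obs();print(o["tool_pos"],o["force"],o["moment"])
E
```

```text
[0.50122303 0.21740977 0.21745993] [ 0.53481759  0.45026215 -4.2415609 ] [-0.00273289 -0.07404434 -0.04324386]
```

Request:
carry_out([
  [[0,0,0.012,0,-1],[0,0,0.025,0,-1],[0,0,0.04,0,-1],[0,0,0.05,0,-1],[0,0,0.05,0,-1]],
])

```text
clock: 10.1
tool_pos: [0.5012, 0.2173, 0.2075]
orientation: [-180.0, -0.0, -172.1]
force: [0.1, -0.1, -3.1]
opening: 0.0218
gripper_force: 30.0
```

Request:
carry_out([
  [[0,0,0.005,0,-1],[0,0,0.01,0,-1],[0,0,0.015,0,-1],[0,0,0.015,0,-1]],
])

```text
clock: 10.5
tool_pos: [0.5015, 0.2174, 0.205]
orientation: [-180.0, 0.0, -172.1]
force: [1.4, 0.2, -3.1]
opening: 0.0223
gripper_force: 30.0
```

Request:
carry_out([
  [[0,0,0.01,0,-1],[0,0,0.02,0,-1],[0,0,0.02,0,-1]],
])

```text
clock: 10.8
tool_pos: [0.5019, 0.2175, 0.2014]
orientation: [180.0, 0.1, -172.1]
force: [0.8, -1.2, 3.1]
opening: 0.0217
gripper_force: 30.0
```

Request:
carry_out([
  [[0,0,0.008,0,-1],[0,0,0.015,0,-1],[0,0,0.015,0,-1]],
])

```text
clock: 11.1
tool_pos: [0.5018, 0.2176, 0.1984]
orientation: [180.0, 0.1, -172.1]
force: [0.8, -1.1, 6.0]
opening: 0.022
gripper_force: 30.0
```

Request:
carry_out([
  [[0,0,0.007,0,-1],[0,0,0.015,0,-1],[0,0,0.015,0,-1]],
])

```text
clock: 11.4
tool_pos: [0.502, 0.2176, 0.1957]
orientation: [180.0, 0.1, -172.1]
force: [0.6, -1.8, 7.5]
opening: 0.0217
gripper_force: 30.0
```

Request:
carry_out([
  [[0,0,0.005,0,-1],[0,0,0.01,0,-1],[0,0,0.01,0,-1]],
])

```text
clock: 11.7
tool_pos: [0.5021, 0.2176, 0.1939]
orientation: [180.0, 0.1, -172.1]
force: [1.2, -1.0, 7.5]
opening: 0.022
gripper_force: 30.0
```

Request:
carry_out([
  [[0,0,0.005,0,-1],[0,0,0.01,0,-1],[0,0,0.01,0,-1]],
])

```text
clock: 12.0
tool_pos: [0.5019, 0.2176, 0.1917]
orientation: [180.0, 0.1, -172.1]
force: [0.5, -1.3, 6.9]
opening: 0.0218
gripper_force: 30.0
```

Request:
carry_out([
  [[0,0,0.005,0,-1],[0,0,0.01,0,-1],[0,0,0.01,0,-1]],
])

```text
clock: 12.3
tool_pos: [0.5019, 0.2176, 0.1897]
orientation: [180.0, 0.1, -172.1]
force: [0.5, -1.7, 7.8]
opening: 0.022
gripper_force: 30.0
```

Request:
carry_out([
  [[0,0,0.003,0,-1],[0,0,0.006,0,-1],[0,0,0.006,0,-1]],
])

```text
clock: 12.6
tool_pos: [0.502, 0.2176, 0.1895]
orientation: [180.0, 0.1, -172.0]
force: [-3.0, -1.6, 13.8]
opening: 0.0218
gripper_force: 30.0
```

Request:
carry_out([
  [[0,0,0.003,0,-1],[0,0,0.006,0,-1],[0,0,0.006,0,-1]],
])

```text
clock: 12.9
tool_pos: [0.502, 0.2176, 0.1893]
orientation: [180.0, 0.2, -172.0]
force: [-5.3, -2.6, 21.4]
opening: 0.0219
gripper_force: 30.0
```

Request:
carry_out([
  [[0,0,-0.01,0,-1],[0,0,-0.012,0,0],[0,0,-0.012,0,0],[0,0,-0.012,0,0],[0,0,-0.012,0,0]],
])

```text
clock: 13.4
tool_pos: [0.501, 0.2173, 0.1883]
orientation: [-180.0, -0.1, -172.1]
force: [0.4, 0.3, 0.2]
opening: 0.0428
gripper_force: 0.0
```

Request:
carry_out([
  [[0,0,0,0,0],[0,0,-0.1,0,0],[0,0,-0.25,0,0],[0,0,-0.45,0,0],[0,0,-0.5,0,-1]],
])

```text
clock: 13.9
tool_pos: [0.5029, 0.2181, 0.2933]
orientation: [179.9, 0.3, -172.1]
force: [0.4, 0.0, 0.4]
opening: 0.04
gripper_force: 0.0
```

```bash
python3 - <<'E'
from h import *
o=ctrl.get_obs();print(o["tool_pos"],o["orientation"],o["force"],o["opening"])
s=ctrl.snapshot("scene")
x0,y0,w,h,z=300,90,100,100,6
im=cv2.resize(s["color"][y0:y0+h,x0:x0+w,::-1],(w*z,h*z),interpolation=cv2.INTER_CUBIC)
yaw=np.deg2rad(-172);c,q=np.cos(yaw),np.sin(yaw);R=np.array([[c,-q,0],[q,c,0],[0,0,1]])
for P in cap()+NECK[:1]:
    a=np.array([proj(s,X) for X in P@R.T+[.502,.2176,.138]]);a=((a+.5-[x0,y0])*z).astype(np.int32)
    cv2.polylines(im,[cv2.convexHull(a)],True,(0,0,255),1)
cv2.imwrite("pics/k1.png",im)
E
```

```text
[0.50290958 0.21814392 0.29332495] [ 179.86983225    0.32679733 -172.05624824] [0.44247171 0.04957393 0.42057668] 0.03996064676102285
```

View pics/k1.png

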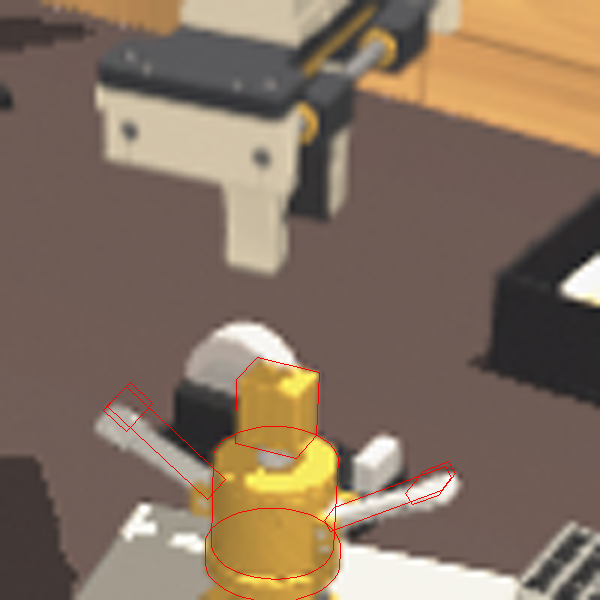

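The cap is seated: the contour at the rim and the bar matches the neck_seat pose to within 0.5 px, the push force jumped to 21 N at landing, and the bar has sprung back up. Both arms still point up, with tips at about (319,161) and (375,171). Next I'll plan the swings.

```bash
cat >> h.py <<'E'
C=np.array([.5015,.218]);
def plan(side,pts,yaw=-172):
    o=ctrl.get_obs();y=np.deg2rad(yaw);u=side*np.array([np.cos(y),np.sin(y)])
    for r,z in pts:
        t=np.r_[C+u*r/1e3,.138+z/1e3];print((r,z),rel(t,yaw,o)[:4])
E
python3 -c "
from h import *
plan(1,[(66,150),(66,75),(66,62),(68,43),(74,25),(80,14),(76.4,3.6),(70.3,-5.6),(62,-13)])"
```

```text
(66, 150) [ 3.365e-01 -6.000e-04  2.560e-02 -2.000e-04]
(66, 75) [ 3.365e-01 -6.000e-04  4.006e-01 -2.000e-04]
(66, 62) [ 3.365e-01 -6.000e-04  4.656e-01 -2.000e-04]
(68, 43) [ 3.465e-01 -6.000e-04  5.606e-01 -2.000e-04]
(74, 25) [ 3.765e-01 -6.000e-04  6.506e-01 -2.000e-04]
(80, 14) [ 4.065e-01 -6.000e-04  7.056e-01 -2.000e-04]
(76.4, 3.6) [ 3.885e-01 -6.000e-04  7.576e-01 -2.000e-04]
(70.3, -5.6) [ 3.580e-01 -6.000e-04  8.036e-01 -2.000e-04]
(62, -13) [ 3.165e-01 -5.000e-04  8.406e-01 -2.000e-04]
```

Request:
carry_out([
  [[0.17,0,0,0,-1],[0.335,0,0.02,0,-1],[0.335,0,0.2,0,-1],[0.335,0,0.36,0,-1],[0.335,0,0.36,0,-1]],
])

```text
clock: 14.45
tool_pos: [0.4324, 0.2064, 0.2128]
orientation: [-179.8, -0.4, -172.1]
force: [-0.1, -0.2, -0.4]
opening: 0.002
gripper_force: 0.0
```

```bash
python3 -c "
from h import *
o=ctrl.get_obs();print(o['tool_pos'],o['opening'],o['force'])
plan(1,[(66,62),(68,43),(74,25),(80,14),(76.4,3.6),(70.3,-5.6),(62,-13)])"
```

```text
[0.43236063 0.20636486 0.21281536] 0.0020092764524440557 [-0.06008759 -0.23234531 -0.39482192]
(66, 62) [-0.0204  0.0095  0.0641 -0.0003]
(68, 43) [-0.0104  0.0095  0.1591 -0.0003]
(74, 25) [ 0.0196  0.0095  0.2491 -0.0003]
(80, 14) [ 4.960e-02  9.400e-03  3.041e-01 -3.000e-04]
(76.4, 3.6) [ 3.160e-02  9.400e-03  3.561e-01 -3.000e-04]
(70.3, -5.6) [ 1.100e-03  9.500e-03  4.021e-01 -3.000e-04]
(62, -13) [-4.040e-02  9.600e-03  4.391e-01 -3.000e-04]
```

Request:
carry_out([
  [[0,0,0.03,0,-1],[0,0,0.06,0,-1],[0,0,0.06,0,-1],[0,0,0.06,0,-1]],
])

```text
clock: 14.85
tool_pos: [0.4353, 0.2084, 0.2055]
orientation: [180.0, 0.0, -172.1]
force: [-0.3, 0.4, -0.2]
opening: 0.0004
gripper_force: 0.0
```

```bash
python3 -c "
from h import *
o=ctrl.get_obs();print(o['tool_pos'],o['opening'],o['force'])
plan(1,[(66,62),(68,43),(74,25),(80,14),(76.4,3.6),(70.3,-5.6),(62,-13)])"
```

```text
[0.43533619 0.20836199 0.20546469] 0.00043411599440848134 [-0.3042116   0.41615309 -0.24667282]
(66, 62) [-0.0043  0.0017  0.0273 -0.0002]
(68, 43) [ 0.0057  0.0017  0.1223 -0.0002]
(74, 25) [ 3.570e-02  1.600e-03  2.123e-01 -2.000e-04]
(80, 14) [ 6.570e-02  1.600e-03  2.673e-01 -2.000e-04]
(76.4, 3.6) [ 4.770e-02  1.600e-03  3.193e-01 -2.000e-04]
(70.3, -5.6) [ 1.720e-02  1.700e-03  3.653e-01 -2.000e-04]
(62, -13) [-2.430e-02  1.700e-03  4.023e-01 -2.000e-04]
```

Now settled at ρ≈67, z≈67. I'll swing the first arm.

Request:
carry_out([
  [[0,0,0.03,0,-1],[0,0,0.06,0,-1],[0.003,0,0.09,0,-1],[0.006,0,0.12,0,-1]],
])

```text
clock: 15.25
tool_pos: [0.4336, 0.2078, 0.1804]
orientation: [-180.0, -0.0, -172.1]
force: [-1.4, -0.2, 3.9]
opening: 0.0005
gripper_force: 1.7
```

Request:
carry_out([
  [[0.01,0,0.03,0,-1],[0.02,0,0.06,0,-1],[0.03,0,0.09,0,-1],[0.045,0,0.12,0,-1],[0.06,0,0.145,0,-1]],
])

```text
clock: 15.75
tool_pos: [0.4222, 0.2068, 0.1518]
orientation: [180.0, 0.1, -172.1]
force: [2.6, 1.0, 3.2]
opening: 0.0006
gripper_force: 1.9
```

```bash
python3 -c "
from h import *
o=ctrl.get_obs();print(o['tool_pos'],o['opening'],o['force'])
plan(1,[(80,14),(76.4,3.6),(70.3,-5.6),(62,-13)])"
```

```text
[0.4221503  0.2068231  0.15181449] 0.0006419187326555305 [2.61099032 0.97310058 3.19975287]
(80, 14) [-0.0007  0.0001 -0.0009 -0.0002]
(76.4, 3.6) [-0.0187  0.0001  0.0511 -0.0002]
(70.3, -5.6) [-0.0492  0.0002  0.0971 -0.0002]
(62, -13) [-0.0907  0.0002  0.1341 -0.0002]
```

Request:
carry_out([
  [[-0.009,0,0.025,0,-1],[-0.019,0,0.05,0,-1],[-0.033,0,0.075,0,-1],[-0.049,0,0.097,0,-1],[-0.06,0,0.107,0,-1]],
])

```text
clock: 16.25
tool_pos: [0.4336, 0.2079, 0.1296]
orientation: [-180.0, -0.1, -172.1]
force: [-2.8, 2.3, 2.1]
opening: -0.0
gripper_force: 1.9
```

Request:
carry_out([
  [[-0.008,0,0.007,0,-1],[-0.016,0,0.014,0,-1],[-0.022,0,0.02,0,-1],[-0.022,0,0.02,0,-1]],
])

```text
clock: 16.65
tool_pos: [0.4379, 0.2083, 0.1261]
orientation: [-180.0, -0.0, -172.1]
force: [-3.7, 1.9, 0.7]
opening: 0.0006
gripper_force: 1.4
```

```bash
python3 -c "
from h import *
o=ctrl.get_obs();print(o['tool_pos'],o['opening'],o['force'])
plan(1,[(70.3,-5.6),(62,-13)])"
```

```text
[0.43785566 0.20834733 0.12611115] 0.0006001857299553497 [-3.66795546  1.91950817  0.73584038]
(70.3, -5.6) [ 0.0297  0.0035 -0.0314 -0.0003]
(62, -13) [-0.0118  0.0035  0.0056 -0.0003]
```

Request:
carry_out([
  [[-0.006,0,0.003,0,-1],[-0.012,0,0.005,0,-1],[-0.012,0,0.005,0,-1]],
])

```text
clock: 16.95
tool_pos: [0.4398, 0.2084, 0.125]
orientation: [-180.0, -0.1, -172.1]
force: [-5.6, 1.4, -0.3]
opening: 0.0004
gripper_force: 1.8
```

Request:
carry_out([
  [[-0.005,0,0,0,-1],[-0.01,0,0,0,-1],[-0.01,0,0,0,-1]],
])

```text
clock: 17.25
tool_pos: [0.4411, 0.2083, 0.1247]
orientation: [-179.9, -0.2, -172.1]
force: [-7.6, 0.7, -0.2]
opening: 0.0005
gripper_force: 2.7
```

Request:
carry_out([
  [[-0.005,0,0,0,-1],[-0.01,0,0,0,-1],[-0.01,0,0,0,-1]],
])

```text
clock: 17.55
tool_pos: [0.4421, 0.2082, 0.1242]
orientation: [-179.9, -0.3, -172.1]
force: [-9.6, 2.9, 0.5]
opening: 0.0006
gripper_force: 4.2
```

Request:
carry_out([
  [[-0.005,0,0,0,-1],[-0.01,0,0,0,-1],[-0.01,0,0,0,-1]],
])

```text
clock: 17.85
tool_pos: [0.4428, 0.2081, 0.1238]
orientation: [-179.9, -0.4, -172.2]
force: [-15.7, 3.3, 2.4]
opening: 0.0004
gripper_force: 7.3
```

```bash
cat >> h.py <<'E'
def view(name,qa,qb,win=(300,110,100,90),z=6,names=("scene",),yaw=-172,Cc=None):
    Cc=C if Cc is None else Cc;out=[]
    for n in names:
        s=ctrl.snapshot(n);x0,y0,w,h=win
        im=cv2.resize(s["color"][y0:y0+h,x0:x0+w,::-1],(w*z,h*z),interpolation=cv2.INTER_CUBIC)
        a=np.deg2rad(yaw);c,q=np.cos(a),np.sin(a);R=np.array([[c,-q,0],[q,c,0],[0,0,1]])
        for P in cap(qa,qb):
            a=np.array([proj(s,X) for X in P@R.T+np.r_[Cc,.138]]);a=((a+.5-[x0,y0])*z).astype(np.int32)
            cv2.polylines(im,[cv2.convexHull(a)],True,(0,0,255),1)
        out.append(im)
    cv2.imwrite(f"pics/{name}.png",np.hstack(out))
E
python3 -c "
from h import *
view('c1',1.658,.1)"
```

```text
(no output)
```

View pics/c1.png

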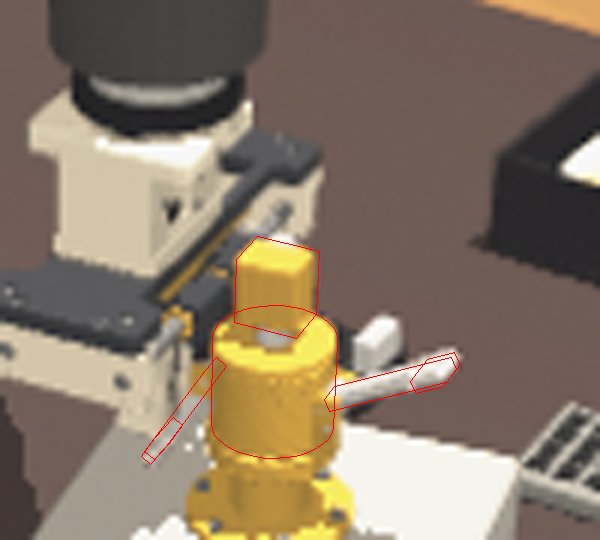

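The scene view shows the cap still seated. The first arm is down behind the finger at about (330,180), close to the fully-down model, and the other arm is still up. I'll keep pressing gently until the stop is clear.

Request:
carry_out([
  [[-0.003,0,0,0,-1],[-0.006,0,0,0,-1],[-0.006,0,0,0,-1]],
])

```text
clock: 18.2
tool_pos: [0.4432, 0.2079, 0.1236]
orientation: [-179.9, -0.5, -172.2]
force: [-19.6, 3.9, 2.2]
opening: 0.0002
gripper_force: 8.7
```

Request:
carry_out([
  [[-0.003,0,0,0,-1],[-0.006,0,0,0,-1],[-0.006,0,0,0,-1]],
])

```text
clock: 18.5
tool_pos: [0.4437, 0.2077, 0.1233]
orientation: [-179.8, -0.6, -172.2]
force: [-20.9, 2.8, 3.4]
opening: 0.0006
gripper_force: 9.7
```

Request:
carry_out([
  [[0.05,0,0,0,-1],[0.2,0,0,0,-1],[0.4,0,0,0,-1],[0.45,0,-0.1,0,-1],[0.45,0,-0.3,0,-1]],
])

```text
clock: 19.0
tool_pos: [0.3574, 0.1956, 0.1844]
orientation: [-179.8, -0.2, -172.0]
force: [1.0, 1.8, 0.0]
opening: 0.0005
gripper_force: 0.0
```

```bash
python3 -c "
from h import *
view('c2',1.658,.1,names=('scene','top'),win=(300,120,100,80),z=4) if 0 else None
S=[ctrl.snapshot(n) for n in ('scene','top')]
np.set_printoptions(suppress=True)
im=[]
for s,(x0,y0) in zip(S,((310,120),(185,235))):
    w,h,z=60,75,6
    i=cv2.resize(s['color'][y0:y0+h,x0:x0+w,::-1],(w*z,h*z),interpolation=cv2.INTER_CUBIC)
    a=np.deg2rad(-172);c,q=np.cos(a),np.sin(a);R=np.array([[c,-q,0],[q,c,0],[0,0,1]])
    for qa,col in((1.658,(0,0,255)),(1.45,(255,0,0))):
        for P in arm(1,qa)[1:]+cap()[:2]:
            b=np.array([proj(s,X) for X in P@R.T+np.r_[C,.138]]);b=((b+.5-[x0,y0])*z).astype(np.int32)
            cv2.polylines(i,[cv2.convexHull(b)],True,col,1)
    im.append(i)
cv2.imwrite('pics/c2.png',np.hstack(im));o=ctrl.get_obs();print(o['tool_pos'],o['force'])"
```

```text
[0.36199753 0.19974266 0.19050783] [0.56237682 0.22838249 0.19368882]
```

View pics/c2.png

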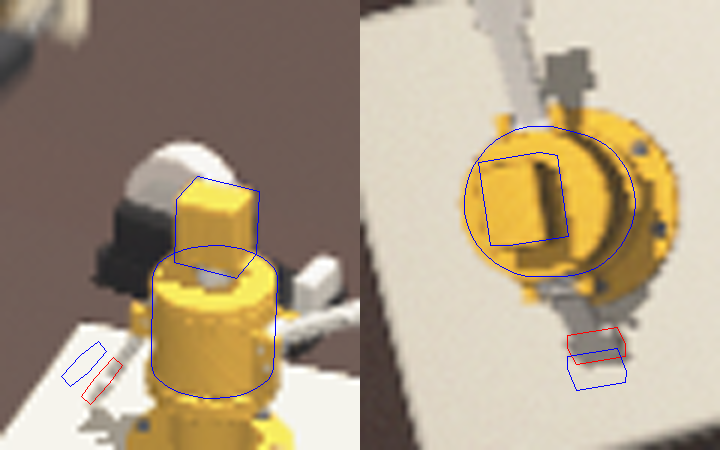

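In the top view the first arm's end, at about (227,293), lies on the fully-down outline to within about 2°, and the cap is seated. I'll press it once more to confirm the stop before going to the other arm.

```bash
python3 -c "
from h import *
o=ctrl.get_obs();print(o['tool_pos'],o['force'])
print(rel((.432,.2085,.124),-172.1),rel((.4415,.2083,.124),-172.1))"
```

```text
[0.36199753 0.19974266 0.19050783] [0.56237682 0.22838249 0.19368882]
[-0.3527 -0.0056  0.3325  0.0004] [-0.3996 -0.0132  0.3325  0.0004]
```

Request:
carry_out([
  [[0,0,0.2,0,-1],[-0.05,0,0.33,0,-1],[-0.2,-0.006,0.33,0,-1],[-0.35,-0.006,0.33,0,-1],[-0.35,-0.006,0.33,0,-1]],
])

```text
clock: 19.6
tool_pos: [0.4326, 0.207, 0.1192]
orientation: [-180.0, 0.1, -172.1]
force: [-0.6, -0.3, 0.4]
opening: 0.0005
gripper_force: 0.0
```

Request:
carry_out([
  [[-0.02,0,0,0,-1],[-0.04,0,0,0,-1],[-0.05,0,0,0,-1],[-0.06,0,0,0,-1],[-0.06,0,0,0,-1]],
])

```text
clock: 20.1
tool_pos: [0.44, 0.2075, 0.1193]
orientation: [-180.0, -0.1, -172.1]
force: [-3.9, 0.1, 2.0]
opening: 0.0007
gripper_force: 2.5
```

Request:
carry_out([
  [[0,0,-0.01,0,-1],[-0.01,0,-0.01,0,-1],[-0.02,0,-0.01,0,-1],[-0.02,0,-0.01,0,-1]],
])

```text
clock: 20.5
tool_pos: [0.4423, 0.2075, 0.1208]
orientation: [-179.9, -0.3, -172.1]
force: [-14.6, 2.0, 5.8]
opening: 0.0004
gripper_force: 7.6
```

Request:
carry_out([
  [[-0.005,0,0,0,-1],[-0.01,0,0,0,-1],[-0.01,0,0,0,-1]],
])

```text
clock: 20.8
tool_pos: [0.443, 0.2073, 0.1204]
orientation: [-179.9, -0.4, -172.1]
force: [-19.4, 2.4, 8.1]
opening: 0.0007
gripper_force: 10.2
```

Request:
carry_out([
  [[-0.005,0,0,0,-1],[-0.01,0,0,0,-1],[-0.01,0,0,0,-1]],
])

```text
clock: 21.1
tool_pos: [0.4437, 0.2071, 0.1199]
orientation: [-179.9, -0.5, -172.2]
force: [-23.8, 3.2, 8.0]
opening: 0.0001
gripper_force: 12.3
```

Request:
carry_out([
  [[0.05,0,0,0,-1],[0.2,0,-0.02,0,-1],[0.3,0,-0.3,0,-1],[0.3,0,-0.55,0,-1],[0.3,0,-0.8,0,-1]],
])

```text
clock: 21.6
tool_pos: [0.3892, 0.2004, 0.2751]
orientation: [180.0, 0.1, -172.0]
force: [1.2, 2.3, -0.1]
opening: 0.0006
gripper_force: 0.0
```

```bash
python3 -c "
from h import *
o=ctrl.get_obs();print(o['tool_pos'],o['force'])
plan(-1,[(-60,160),(0,160),(68,160),(68,68)])"
```

```text
[0.38916576 0.20036161 0.2750729 ] [ 1.23695736  2.26156325 -0.14271296]
(-60, 160) [-0.2685  0.0092 -0.1146 -0.    ]
(0, 160) [-0.5685  0.0093 -0.1146 -0.    ]
(68, 160) [-0.9085  0.0094 -0.1146 -0.    ]
(68, 68) [-0.9085  0.0094  0.3454 -0.    ]
```

Request:
carry_out([
  [[-0.2,0,-0.05,0,-1],[-0.43,0,-0.05,0,-1],[-0.66,0.003,-0.05,0,-1],[-0.85,0.005,-0.03,0,-1],[-0.9,0.006,0.1,0,-1]],
])

```text
clock: 22.1
tool_pos: [0.5728, 0.2276, 0.2541]
orientation: [179.9, 0.3, -172.1]
force: [-0.5, 0.3, -0.7]
opening: 0.0005
gripper_force: 0.0
```

Request:
carry_out([
  [[0,0,0.1,0,-1],[0,0,0.15,0,-1],[0,0,0.15,0,-1],[0,0,0.15,0,-1]],
])

```text
clock: 22.5
tool_pos: [0.5681, 0.2269, 0.2238]
orientation: [180.0, 0.1, -172.0]
force: [1.4, 0.4, 0.1]
opening: 0.0007
gripper_force: 0.0
```

```bash
python3 -c "
from h import *
o=ctrl.get_obs();print(o['tool_pos'],o['force'])
plan(-1,[(66,62),(68,43),(74,25),(80,14),(76.4,3.6),(70.3,-5.6),(62,-14)])"
```

```text
[0.56808438 0.22688884 0.22377884] [1.42231728 0.4013548  0.0761237 ]
(66, 62) [ 5.900e-03  2.300e-03  1.189e-01 -1.000e-04]
(68, 43) [-4.100e-03  2.300e-03  2.139e-01 -1.000e-04]
(74, 25) [-3.410e-02  2.300e-03  3.039e-01 -1.000e-04]
(80, 14) [-6.410e-02  2.400e-03  3.589e-01 -1.000e-04]
(76.4, 3.6) [-4.610e-02  2.400e-03  4.109e-01 -1.000e-04]
(70.3, -5.6) [-1.560e-02  2.300e-03  4.569e-01 -1.000e-04]
(62, -14) [ 2.590e-02  2.300e-03  4.989e-01 -1.000e-04]
```

Request:
carry_out([
  [[0,0.002,0.07,0,-1],[0,0.002,0.12,0,-1],[0,0.002,0.15,0,-1],[0,0.002,0.18,0,-1],[-0.003,0.002,0.21,0,-1]],
])

```text
clock: 23.0
tool_pos: [0.569, 0.2274, 0.1809]
orientation: [180.0, 0.1, -172.1]
force: [1.7, 0.2, 5.2]
opening: 0.0002
gripper_force: 1.7
```

Request:
carry_out([
  [[-0.01,0,0.03,0,-1],[-0.02,0,0.06,0,-1],[-0.03,0,0.09,0,-1],[-0.045,0,0.12,0,-1],[-0.06,0,0.145,0,-1]],
])

```text
clock: 23.5
tool_pos: [0.5798, 0.2285, 0.1506]
orientation: [-180.0, -0.1, -172.1]
force: [-1.3, -0.9, 3.9]
opening: 0.0004
gripper_force: 1.9
```

```bash
python3 -c "
from h import *
o=ctrl.get_obs();print(o['tool_pos'],o['force'])
plan(-1,[(80,14),(76.4,3.6),(70.3,-5.6),(62,-14)])"
```

```text
[0.5798339  0.22846308 0.15062432] [-1.27369262 -0.88302209  3.87176627]
(80, 14) [-0.0049  0.0027 -0.0069 -0.0002]
(76.4, 3.6) [ 0.0131  0.0027  0.0451 -0.0002]
(70.3, -5.6) [ 0.0436  0.0026  0.0911 -0.0002]
(62, -14) [ 0.0851  0.0026  0.1331 -0.0002]
```

Request:
carry_out([
  [[0.006,0,0.022,0,-1],[0.014,0,0.045,0,-1],[0.027,0,0.068,0,-1],[0.043,0,0.091,0,-1],[0.055,0,0.103,0,-1]],
])

```text
clock: 24.0
tool_pos: [0.5698, 0.2273, 0.1309]
orientation: [180.0, 0.1, -172.1]
force: [4.6, -1.8, 3.5]
opening: 0.0004
gripper_force: 3.0
```

Request:
carry_out([
  [[0.01,0,0.01,0,-1],[0.02,0,0.02,0,-1],[0.03,0,0.03,0,-1],[0.03,0,0.03,0,-1]],
])

```text
clock: 24.4
tool_pos: [0.5638, 0.2264, 0.1254]
orientation: [180.0, 0.1, -172.1]
force: [3.3, -1.9, 4.2]
opening: 0.0008
gripper_force: 2.5
```

```bash
python3 -c "
from h import *
o=ctrl.get_obs();print(o['tool_pos'],o['force'])
plan(-1,[(70.3,-5.6),(62,-14)])"
```

```text
[0.56379168 0.22642001 0.12540653] [ 3.25934541 -1.92972135  4.24036663]
(70.3, -5.6) [-0.0372  0.0017 -0.035  -0.0002]
(62, -14) [ 0.0043  0.0017  0.007  -0.0002]
```

Request:
carry_out([
  [[0.008,0,0.004,0,-1],[0.016,0,0.008,0,-1],[0.022,0,0.01,0,-1],[0.022,0,0.01,0,-1]],
])

```text
clock: 24.8
tool_pos: [0.5624, 0.2265, 0.1249]
orientation: [180.0, 0.4, -172.0]
force: [11.6, -4.9, 5.9]
opening: 0.0004
gripper_force: 6.2
```

Request:
carry_out([
  [[0.005,0,0,0,-1],[0.01,0,0,0,-1],[0.015,0,0,0,-1],[0.015,0,0,0,-1]],
])

```text
clock: 25.2
tool_pos: [0.5618, 0.2266, 0.1252]
orientation: [179.9, 0.7, -172.0]
force: [21.5, -4.9, -0.8]
opening: 0.0003
gripper_force: 8.9
```

Request:
carry_out([
  [[0.003,0,0.003,0,-1],[0.006,0,0.005,0,-1],[0.006,0,0.005,0,-1]],
])

```text
clock: 25.5
tool_pos: [0.5617, 0.2267, 0.1251]
orientation: [179.9, 0.8, -172.0]
force: [23.2, -4.9, 1.8]
opening: 0.0001
gripper_force: 10.3
```

Request:
carry_out([
  [[-0.05,0,0,0,-1],[-0.2,0,-0.02,0,-1],[-0.35,0,-0.3,0,-1],[-0.5,0,-0.55,0,-1],[-0.6,0,-0.8,0,-1]],
])

```text
clock: 26.0
tool_pos: [0.6629, 0.2404, 0.2584]
orientation: [-180.0, -0.2, -172.1]
force: [0.8, 0.1, 0.5]
opening: 0.0006
gripper_force: 0.0
```

```bash
python3 -c "
from h import *
o=ctrl.get_obs();print(o['tool_pos'],o['force'])
C[:]=(.5022,.218)
S=[ctrl.snapshot(n) for n in ('scene','top')];im=[]
for s,(x0,y0) in zip(S,((310,120),(185,235))):
    w,h,z=60,75,6
    i=cv2.resize(s['color'][y0:y0+h,x0:x0+w,::-1],(w*z,h*z),interpolation=cv2.INTER_CUBIC)
    a=np.deg2rad(-172);c,q=np.cos(a),np.sin(a);R=np.array([[c,-q,0],[q,c,0],[0,0,1]])
    for P in arm(1,1.658)[1:]+arm(-1,1.658)[1:]+cap()[:2]:
            b=np.array([proj(s,X) for X in P@R.T+np.r_[C,.138]]);b=((b+.5-[x0,y0])*z).astype(np.int32)
            cv2.polylines(i,[cv2.convexHull(b)],True,(0,0,255),1)
    im.append(i)
cv2.imwrite('pics/c3.png',np.hstack(im))
for k in 'spare_ring screw_cap mug stapler tape_dispenser calculator stamp'.split(): print(k,[np.round(d[0]['centre']).tolist() for d in (ctrl.spot_point(s,k) for s in S) if d])
"
```

```text
[0.66292166 0.24043035 0.25836731] [0.767418   0.08358647 0.49559198]
spare_ring [[297.0, 308.0], [366.0, 232.0]]
screw_cap [[258.0, 357.0], [414.0, 229.0]]
mug [[396.0, 295.0], [291.0, 172.0]]
stapler [[177.0, 393.0]]
tape_dispenser [[347.0, 170.0], [139.0, 328.0]]
calculator [[407.0, 192.0], [135.0, 235.0]]
stamp [[321.0, 368.0], [395.0, 181.0]]
```

View pics/c3.png

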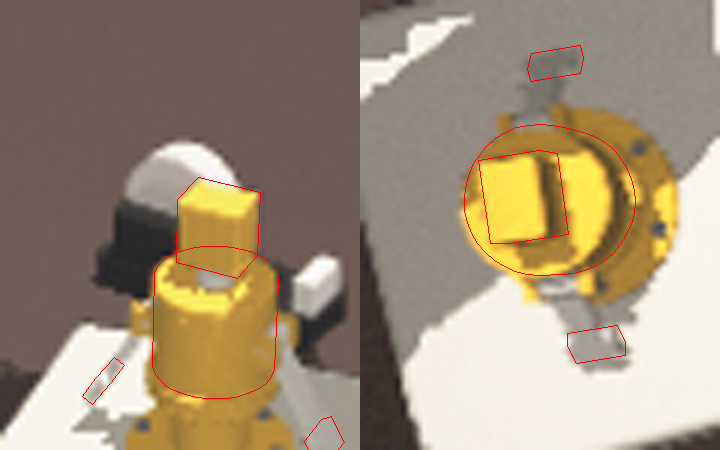

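The fully-down outlines match both arm ends: (214,245) and (227,293) in the top view, and both sit beside the skirt in the scene view. The end-to-end span equals the model's, the cap is home, and the bystanders are where they were to within detector noise. The robot is clear, so I'm handing in.

```bash
python3 -c "
from plant import ctrl
print(ctrl.close_job())"
```

```text
the job is handed in; nothing more can be done
None
```

The job is handed in at about 26 s of the 72 s. The cap is seated on the collar (about 21 N at landing), both cam arms were swung fully down one after the other (up to about 24 N), and the bystanders appear unmoved. The only sign I have of success is my own camera and force checks, as no verdict came back.

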